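Make up two painting kits in a glass studio

TASK

Make up two painting kits from the stock in the middle of the table. Blue tray: the violet-footed tumbler in the middle compartment, with the yellow pot and the stamp in the two end compartments, either way round; wooden tray: the green-footed tumbler and the red pot, one in each compartment, either way round. Everything must stand flat on the tray floor the same way up as it stands now; set the glasses down gently without dropping them or knocking them over, and leave the black pot, the brush jar and the palette tile where they are.

Things in the scene. Friction and masses are not known exactly. Their poses are not given: they have to be found in the camera images.
- violet_tumbler_center (a point): Drinking glass standing upside down on its rim on the table, clear round wall, its foot (now the top) painted violet: straight cylinder, diameter 54, height 80. Loose, about 240 g. Point at its centre, 40 above its lower end; z up.
- green_tumbler_center (a point): Drinking glass standing upside down on its rim on the table, clear round wall, its foot (now the top) painted green: straight cylinder, diameter 54, height 80. Loose, about 240 g. Point at its centre, 40 above its lower end; z up.
- yellow_pot_center (a point): Small round paint pot with yellow lid and sides and a white paper band, closed: cylinder, diameter 44, height 60. Loose, about 120 g. Point at its centre, 30 above its underside; z up.
- red_pot_center (a point): Small round paint pot with red lid and sides and a white paper band, closed: cylinder, diameter 44, height 60. Loose, about 120 g. Point at its centre, 30 above its underside; z up.
- stamp_center (a point): Round hand stamp standing on its black rubber face: base disc diameter 48, 12 high (rubber 7, then pale wood), with an upright pale-wood handle of diameter 22 in its middle, top at 80. Loose, about 70 g. Point on its axis half-way up, 40 above its underside, on the handle; z up.
- blue_tray: Blue plastic open tray lying flat on the table, fixed, 238 x 88 outside, with three equal compartments in a row along its own x axis; each compartment is 74 (along x) by 80 (along y) inside. Floor 4 thick; outer walls and dividers 4 thick and only 12 high measured from the table. Origin at the centre of the underside; z up. Compartment centres at x = -78, 0 and +78, y = 0. It is the same turned by half a turn.
- wood_tray: Brown wooden open tray lying flat on the table, fixed, 160 x 88 outside, with two equal compartments in a row along its own x axis; each compartment is 74 (along x) by 80 (along y) inside. Floor 4 thick; outer walls and dividers 4 thick and only 12 high measured from the table. Origin at the centre of the underside; z up. Compartment centres at x = -39 and +39, y = 0. It is the same turned by half a turn.
- black_pot_center (a point): Small round paint pot with black lid and sides and a white paper band, closed: cylinder, diameter 44, height 60. Loose, about 120 g. Point at its centre, 30 above its underside; z up. Spare stock among the other things, in no kit: leave it.
- brush_jar: White round jar, diameter 72, height 95, with paint brushes standing up out of it to about 170. Loose, to be left alone. Origin at the centre of its underside.
- palette_tile: White glazed square tile used as a palette, with four daubs of colour on it, 100 x 100, 10 high, lying flat beyond the stock. Loose (400 g), to be left alone. Origin at the centre of its underside.
There are look-alikes about, which are no part of the job. Of the things like the part that bears red_pot_center, leave any that is pink; of the rest the larger one is meant.

How it is judged:
By the outcome, as a careful person would: the job done as asked, in the order asked, and still so for the second after the job is handed in, with the robot touching nothing.
It also fails if it takes over 128 s, if anything falls off the work surface, if the arm or the gripper's body presses on something with over 40 N, if the wrist force passes 120 N, or if a joint passes its speed limit or range.

ROBOT

A 6-joint arm with a two-finger parallel gripper is mounted at the origin on the work surface. World frame = base frame: x ahead of the robot, y to its left, z up, the work surface at z = 0. Lengths are in m, angles in degrees, forces in N, time in s.
With the tool pointing down it reaches from about 0.325 to 0.85 m from the base axis. Payload 15.5 kg.
Tool frame: the origin (TCP) lies at the very end of the fingers, on their centre line; the grasp point (between the pads) lies arm.grip_depth behind it (arm.grip_depth is the distance from the TCP to the grasp point, in m); z points along the fingers, y is the line along which they close (so a half turn about z gives the same grasp; the last joint's range is limited). The gripper opens to 91 mm and grips with 3 to 60 N. Pads are 32 mm wide; open, the fingers measure 118 mm over their backs; the gripper's body (76 mm by 178 mm) begins 60 mm behind the grasp point.
Start: joints at [60.648, 28.281, 77.091, -0, 74.628, -5.472], TCP at [0.253, 0.571, 0.176] pointing down, gripper open.
Joint ranges: [-166.48, 166.48], [-47.26, 123.95], [12.59, 153.08], [-70.14, 250.14], [6.76, 159.57], [-176.63, 176.63]. Speed limits (degrees/s): [108.29, 108.29, 147.25, 172.46, 172.46, 172.46].

INTERFACE

Orientations are given as a 3x3 rotation matrix whose columns are the frame's x, y, z axes.
In Python, from rig import arm gives the robot as it stands. Calls block until the motion is done:
- arm.move_to(position, orientation): joint-space move of the TCP to a pose.
- arm.move_l(position, orientation=None, feed=0.15): straight line of the TCP; orientation=None keeps the orientation; feed is the mean speed in m/s.
- arm.move_joints(angles): joint-space move.
- arm.grip(opening): finger opening in m; the grip force is fixed at half the most; returns when the fingers have stopped.
- arm.sleep(seconds).
- arm.solve_ik(position, orientation): joint angles nearest the present ones, or None.
- arm.snapshot(name): name is "side" or "top"; returns the picture (480x640x3 uint8, red, green, blue); there is no depth.
- arm.get_calibration(name): a dict with "intrinsics" (3x3 intrinsics, pixels), "cam_to_world" (4x4, takes a point from camera to world coordinates). Camera axes: x right, y down, z forward; pixel columns grow to the right and rows downward; lengths in m; the calibration is good to about 2 mm. A picture is of the moment at which its call begins. get_calibration takes no time and is no camera call.
A pose or a line that the arm cannot do raises arm.Unreachable and nothing moves.
- arm.sign_off(): hands the job in; it is judged then, once.
Readings, each from a call of its own:
- arm.current_t(): time.
- arm.current_joint_positions(): joint angles.
- arm.current_dq(): joint speeds.
- arm.current_tau(): joint torques, N m.
- arm.current_ee_pos(): TCP position.
- arm.current_tool_rot(): TCP orientation.
- arm.current_force(): force on the tool from outside, world axes, zero at the start.
- arm.current_torque(): the same for the moment, N m.
- arm.current_width(): finger opening in m.
- arm.current_grasp_force(): force on a finger pad.
Only numpy, scipy, OpenCV 4.12 (cv2) and the standard library are available. Lean on these libraries where they do the work, as an engineer would, in place of code of your own. Each camera call takes 0.05 s, during which the arm holds its last target. There are 200 camera calls.

## Working session

There is one attempt and no reset: what is moved stays moved. The work goes in short steps, each a Python script; the robot and the scene stay as the last script left them, time stands still between calls to the robot, and variables do not carry over. Pictures are saved under pics/ and viewed, at most 14 in all, crops included, and the job is handed in when it is done.

```bash
mkdir -p pics; ls; python3 - <<'E'
from rig import arm
import cv2
for n in("top","side"):
    cv2.imwrite(f"pics/{n}0.png",arm.snapshot(n)[:,:,::-1]); c=arm.get_calibration(n); print(n,c["intrinsics"],c["cam_to_world"])
print(arm.grip_depth,arm.current_t(),arm.current_tool_rot())
E
```

```text
pics
top [[590.05371256   0.         325.35274642]
 [  0.         590.05371256 233.76458502]
 [  0.           0.           1.        ]] [[-0.01255861 -0.97219007  0.23385626  0.30100388]
 [-0.99990437  0.0108558  -0.00856728 -0.09208989]
 [ 0.00579032 -0.23394149 -0.97223343  1.30666491]
 [ 0.          0.          0.          1.        ]]
side [[483.27422189   0.         317.16141435]
 [  0.         483.27422189 242.34283875]
 [  0.           0.           1.        ]] [[ 0.78578626 -0.40129752  0.47063813  0.13426284]
 [-0.61806953 -0.48116141  0.62167013 -0.68920346]
 [-0.02302177 -0.77938693 -0.6261198   0.64693561]
 [ 0.          0.          0.          1.        ]]
0.0188 0.1 [[-9.14389288e-01  4.04835693e-01 -5.39492173e-04]
 [ 4.04836041e-01  9.14388774e-01 -9.75023129e-04]
 [ 9.85814217e-05 -1.10995658e-03 -9.99999379e-01]]
```

View pics/top0.png

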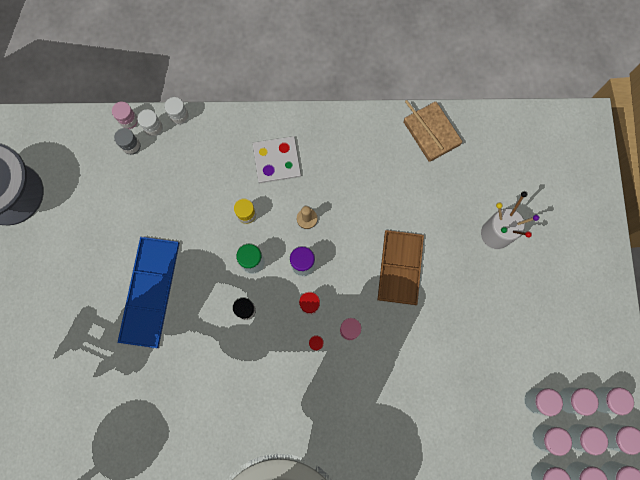

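View pics/side0.png

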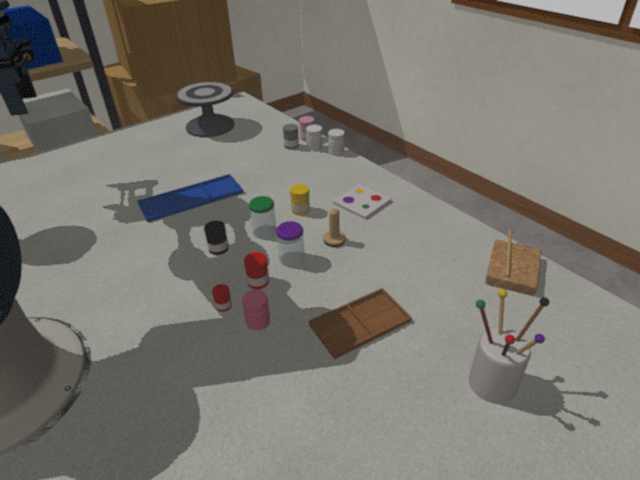

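The top view shows the stock: yellow pot (245,210), stamp (307,216), green (249,256) and violet (302,259) tumblers, black pot (243,308), large red pot (309,302), a small red look-alike (316,343) and a pink one (350,328). The blue tray is at (150,292) and the wooden one at (402,267). The side view agrees, and it shows the tumblers upright with coloured tops.

```bash
cat > h.py <<'E'
from rig import arm
import cv2, numpy as np, json
def plane(px,z,name="top"):
    c=arm.get_calibration(name);T=c["cam_to_world"]
    px=np.asarray(px,float).reshape(-1,2)
    d=np.c_[px,np.ones(len(px))]@np.linalg.inv(c["intrinsics"]).T@T[:3,:3].T
    o=T[:3,3]; return (o+d*((z-o[2])/d[:,2])[:,None])[:,:2]
def blob(img,seed,lo,hi,win=60):
    hsv=cv2.cvtColor(img,cv2.COLOR_RGB2HSV)
    m=cv2.inRange(hsv,np.array(lo),np.array(hi))
    if lo[0]==0 and hi[0]<=8: m|=cv2.inRange(hsv,np.array([172,lo[1],lo[2]]),np.array([180,255,255]))
    w=np.zeros_like(m);x,y=seed;w[y-win:y+win,x-win:x+win]=255;m&=w
    m=cv2.morphologyEx(m,cv2.MORPH_CLOSE,np.ones((3,3)))
    cs,_=cv2.findContours(m,cv2.RETR_EXTERNAL,cv2.CHAIN_APPROX_NONE)
    return max(cs,key=cv2.contourArea).reshape(-1,2)
def cyl(c,h,r,near=False):
    P=plane(c,h);o=arm.get_calibration("top")["cam_to_world"][:2,3]
    u=P.mean(0)-o;u/=np.linalg.norm(u);v=np.array([-u[1],u[0]])
    a=P@u;b=P@v; uc=a.min()+r if near else a.max()-r
    return u*uc+v*(b.max()+b.min())/2, np.ptp(a),np.ptp(b)
E
python3 - <<'E'
from h import *
im=arm.snapshot("top"); hsv=cv2.cvtColor(im,cv2.COLOR_RGB2HSV)
for p in[(245,210),(307,210),(312,219),(249,256),(302,259),(309,302),(150,292),(402,250),(270,230)]: print(p,hsv[p[1],p[0]])
out={}
S={'yellow':((245,210),(20,130,60),(32,255,255),.06,.022,18),'green':((249,256),(50,130,40),(85,255,255),.08,.027,22),
'violet':((302,259),(125,120,40),(150,255,255),.08,.027,22),'red':((309,302),(0,150,60),(8,255,255),.06,.022,20)}
for k,(s,lo,hi,h,r,w) in S.items():
    p,a,b=cyl(blob(im,s,lo,hi,w),h,r);out[k]=p.tolist();print(k,p.round(4),a.round(4),b.round(4))
c=blob(im,(307,216),(8,65,50),(28,255,255),22)
p,a,b=cyl(c,.012,.024,True);print('stamp',p,a,b,'handle top est',cyl(c,.08,.011)[0]);out['stamp']=p.tolist()
for k,s,lo,hi in(('blue',(150,292),(100,130,20),(125,255,255)),('wood',(402,267),(5,100,20),(20,255,255))):
    P=plane(blob(im,s,lo,hi,70),.012);(cx,cy),wh,ang=cv2.minAreaRect((P*1000).astype(np.float32))
    if wh[0]<wh[1]: ang+=90
    print(k,cx,cy,wh,ang);out[k]=[cx/1000,cy/1000,ang]
json.dump(out,open('p.json','w'))
cv2.imwrite('pics/crop.png',cv2.resize(im[180:360,110:440],None,fx=2.4,fy=2.4,interpolation=cv2.INTER_CUBIC)[:,:,::-1])
E
```

```text
(245, 210) [ 26 211 186]
(307, 210) [ 18 100 160]
(312, 219) [ 17 107 107]
(249, 256) [ 71 208 113]
(302, 259) [138 204 134]
(309, 302) [  0 221 104]
(150, 292) [109 206  93]
(402, 250) [ 14 149 111]
(270, 230) [ 47  11 168]
yellow [0.6601 0.0759] 0.0564 0.042
green [0.5495 0.06  ] 0.0515 0.0501
violet [ 0.5417 -0.0523] 0.0511 0.0505
red [ 0.4513 -0.0673] 0.0422 0.0423
stamp [ 0.64984581 -0.06117596] 0.052662697947468584 0.04467799712116571 handle top est [ 0.64761824 -0.06137988]
blue 487.4652099609375 287.5927734375 (88.77557373046875, 236.9517364501953) 171.49666595458984
wood 535.1397705078125 -270.1171569824219 (87.95755767822266, 159.89744567871094) 171.9034423828125
```

View pics/crop.png

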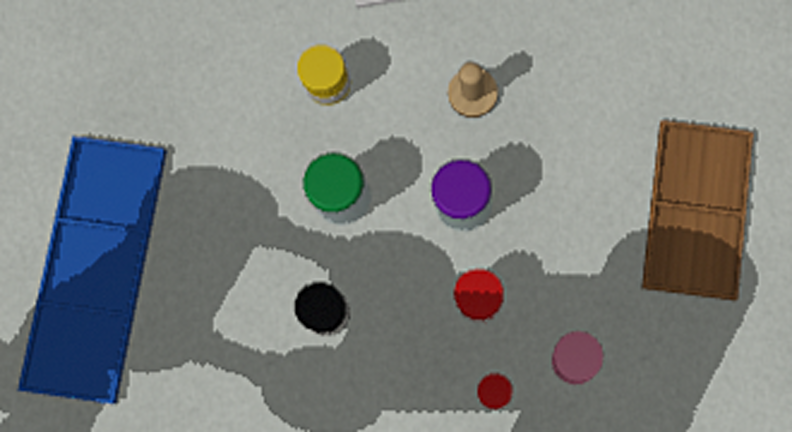

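The crop confirms the detections: clean lids for yellow, green, violet and red, and both trays are empty with sizes matching the spec. I'll place the violet tumbler first and check it.

```bash
cat >> h.py <<'E'
D=json.load(open('p.json')); G=arm.grip_depth; ZT=.17
def comp(tray,x):
    cx,cy,a=D[tray];a=np.radians(a);s=np.array([np.cos(a),np.sin(a)]);s*=np.sign(s[0])
    return np.array([cx,cy])+x*s
def R(tray):
    a=np.radians(D[tray][2]-90);y=np.array([np.cos(a),np.sin(a),0]);z=np.array([0,0,-1.]);return np.c_[np.cross(y,z),y,z]
def pickplace(name,zg,dia,tray,x):
    o=R(tray);p=D[name];q=comp(tray,x);arm.grip(min(dia+.026,.09))
    arm.move_l([*p,ZT],o,feed=.25)
    arm.move_l([*p,zg-G],feed=.1);arm.grip(0)
    w=arm.current_width();print(name,'width',w,'F',arm.current_grasp_force())
    if abs(w-dia)>.005: print('BAD GRASP');raise SystemExit
    arm.move_l([*p,ZT],feed=.12);arm.move_l([*q,ZT],feed=.2)
    z=zg-G+.004;arm.move_l([*q,z+.015],feed=.12);arm.move_l([*q,z+.003],feed=.03)
    f0=arm.current_force()[2]
    for k in range(8):
        zz=z+.002-.0007*k;arm.move_l([*q,zz],feed=.01)
        df=arm.current_force()[2]-f0
        if abs(df)>1.5: break
    print('set at',round(zz-z,4),'df',round(df,2),'width',arm.current_width())
    arm.grip(dia+.02);arm.move_l([*q,ZT],feed=.15);print('t',arm.current_t())
E
python3 - <<'E'
from h import *
for t,x in(('blue',0),('blue',.078),('blue',-.078),('wood',.039),('wood',-.039)):
    q=comp(t,x);print(t,q,arm.solve_ik([*q,.03],R(t)) is not None)
pickplace('violet',.045,.054,'blue',0)
arm.sleep(.2);im=arm.snapshot("side");cv2.imwrite('pics/s1.png',im[:,:,::-1])
E
```

```text
blue [0.48746521 0.28759277] True
blue [0.56460778 0.27605915] True
blue [0.41032264 0.2991264 ] True
wood [ 0.57375102 -0.27560999] True
wood [ 0.49652852 -0.26462433] True
violet width 0.0532132631716155 F 30.000533759593964
set at -0.0001 df 4.92 width 0.053384970813283014
t 13.1333
```

View pics/s1.png

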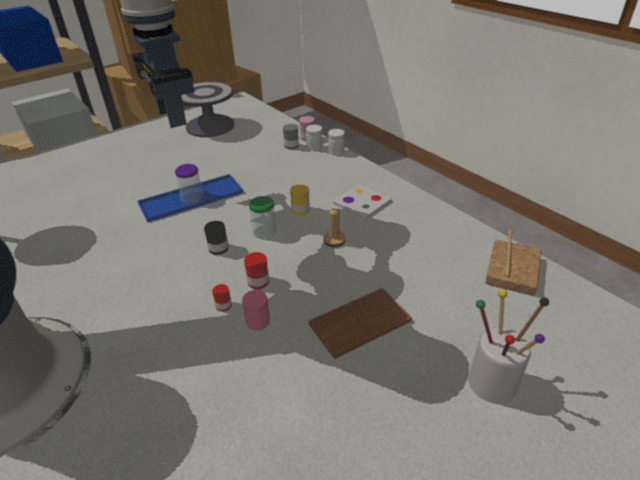

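The side picture shows the violet tumbler standing in the blue tray's middle compartment (190,185), with nothing else disturbed. Next come the remaining four.

```bash
python3 - <<'E'
from h import *
pickplace('yellow',.042,.044,'blue',.078)
pickplace('stamp',.055,.022,'blue',-.078)
pickplace('green',.045,.054,'wood',.039)
pickplace('red',.042,.044,'wood',-.039)
arm.move_l([.42,-.1,.3],feed=.25);arm.sleep(.2)
for n in("top","side"): cv2.imwrite(f"pics/{n}2.png",arm.snapshot(n)[:,:,::-1])
E
```

```text
yellow width 0.00036469695410323594 F 0.0
BAD GRASP
```

```bash
python3 - <<'E'
from h import *
print(arm.current_ee_pos(),D['yellow'],arm.current_force())
a=arm.snapshot("top")[150:330,110:440];b=arm.snapshot("side")[140:320,130:460]
cv2.imwrite('pics/y.png',cv2.resize(np.vstack([a,b]),None,fx=1.65,fy=1.65)[:,:,::-1])
E
```

```text
[0.66009576 0.07590924 0.02319706] [0.6601118751669255, 0.0759185318878477] [ 0.02394942  0.26846043 -0.32048904]
```

View pics/y.png

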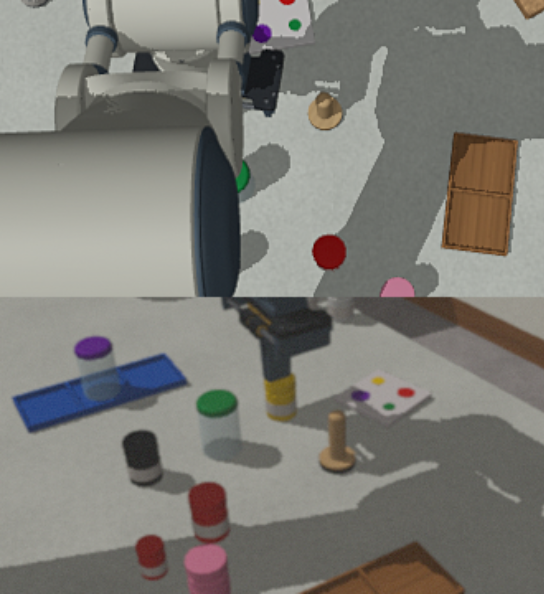

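The side crop (lower half) shows the yellow pot upright. The closed fingers are in front of it, so it wasn't gripped. I'll check its position with both views.

```bash
python3 - <<'E'
from h import *
def lid(im,s,w): 
    c=blob(im,s,(20,130,50),(32,255,255),w);return c.min(0),c.max(0)
t0=cv2.imread('pics/top0.png')[:,:,::-1];s0=cv2.imread('pics/side0.png')[:,:,::-1]
print('top0',lid(t0,(245,210),18));a,b=lid(s0,(300,197),25);print('side0',a,b)
# side lid-top ellipse centre ~ mid col, top row + half ellipse
s1=arm.snapshot("side");a1,b1=lid(s1,(300,205),25);print('now',a1,b1)
print('lid0 on z=.06',plane([(a[0]+b[0])/2,a[1]+5.5],.06,'side'))
print('green side check',plane([262,204],.08,'side'),D['green'])
arm.grip(.07);arm.move_l([.66009576,.07590924,ZT],feed=.12)
arm.move_l([.45,-.1,.3],feed=.25)
for n in("top","side"): cv2.imwrite(f"pics/{n}y.png",arm.snapshot(n)[:,:,::-1])
t=cv2.imread('pics/topy.png')[:,:,::-1];c=blob(t,(245,210),(20,130,50),(32,255,255),28);print('topnow',c.min(0),c.max(0),cyl(c,.06,.022))
x=np.vstack([t[150:330,110:440],cv2.imread('pics/sidey.png')[140:320,130:460,::-1]])
cv2.imwrite('pics/y2.png',cv2.resize(x,None,fx=1.65,fy=1.65)[:,:,::-1])
E
```

```text
top0 (array([234, 199], dtype=int32), array([254, 223], dtype=int32))
side0 [290 184] [308 204]
now [290 187] [307 204]
lid0 on z=.06 [[0.66137142 0.06888393]]
green side check [[0.55092977 0.04805506]] [0.549486564640626, 0.059962711455969875]
topnow [234 199] [252 223] (array([0.66009693, 0.07589687]), np.float64(0.054604391671283725), np.float64(0.042033918519562036))
```

View pics/y2.png

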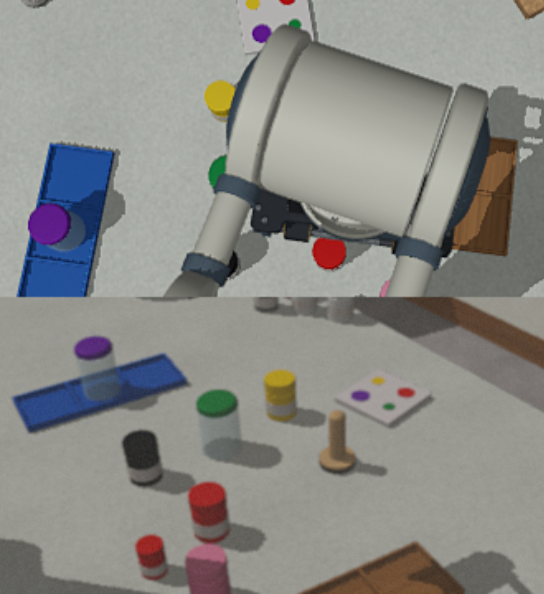

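The yellow pot is standing untouched at the measured spot (side crop 280,395), and both views agree on (0.66, 0.07). I'll repeat the approach, with pictures before and after closing.

```bash
python3 - <<'E'
from h import *
p=D['yellow'];arm.grip(.08);print('w',arm.current_width())
arm.move_l([*p,ZT],R('blue'),feed=.25)
I=[]
def s():
    I.append(arm.snapshot("side")[110:260,230:380]);print(arm.current_width(),arm.current_force().round(2),arm.current_ee_pos())
s();arm.move_l([*p,.06],feed=.1);s();arm.move_l([*p,.042-G],feed=.05);s();arm.grip(.05);s();arm.grip(.03);s()
I.append(I[0])
x=np.vstack([np.hstack(I[:3]),np.hstack(I[3:])]);cv2.imwrite('pics/y3.png',cv2.resize(x,(800,533),interpolation=cv2.INTER_CUBIC)[:,:,::-1])
E
```

```text
w 0.08031042003399728
0.0799414650916534 [ 0.8  -0.13  0.48] [0.65985351 0.07518237 0.17090615]
0.08007321272592495 [ 1.18  0.91 -0.02] [0.66059635 0.0759469  0.06074872]
0.07994418624458913 [-0.54  0.37  0.15] [0.66037412 0.07591583 0.02353824]
0.05019411334449469 [ 1.27 -0.2  -0.36] [0.66011531 0.07593199 0.02321192]
0.03009563878321982 [ 0.26 -0.37  0.81] [0.66010592 0.07592484 0.02322704]
```

View pics/y3.png

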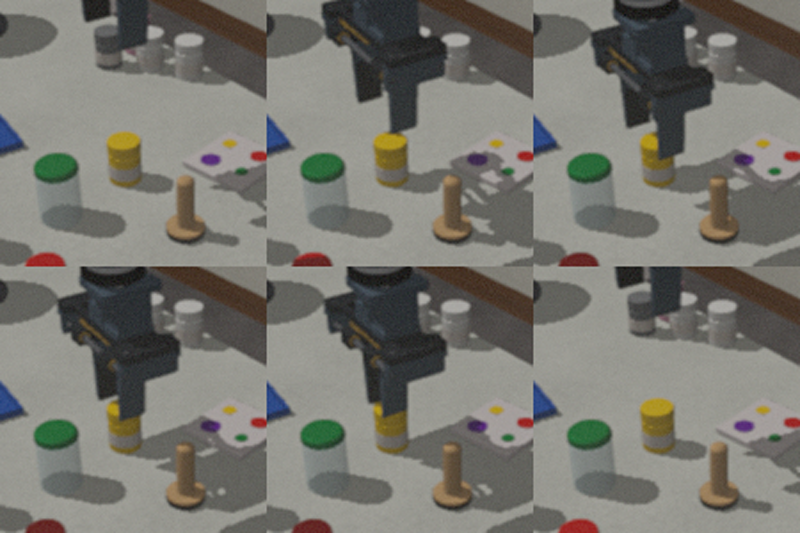

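In all frames the fingertips end around lid height and look displaced behind the pot. I'll compare the projected fingertips with what the images show: near tip about (307,197), far tip about (287,180) in the third frame.

```bash
python3 - <<'E'
from h import *
def proj(p,n):
    c=arm.get_calibration(n);T=np.linalg.inv(c["cam_to_world"]);q=T[:3,:3]@p+T[:3,3];u=c["intrinsics"]@q;return (u[:2]/u[2]).round(1)
y=R('blue')[:,1]
p=np.array([*D['yellow'],.0232])
for n in('side',): print(n,proj(p,n),[proj(p+s*.0465*y,n) for s in(1,-1)])
for n in('top','side'):
    print(n,[(k,proj(np.array([*D[k],h]),n)) for k,h in(('yellow',.06),('yellow',0),('green',.08),('green',0),('violet',.08),('violet',0),('red',.06))])
print('violet placed',proj(np.array([*comp('blue',0),.084]),'side'),proj(np.array([*comp('blue',0),.084]),'top'))
E
```

```text
side [297.5 202. ] [array([288.3, 192.6]), array([307.2, 211.9])]
top [('yellow', array([243.4, 208.4])), ('yellow', array([246.8, 215.6])), ('green', array([248.7, 256. ])), ('green', array([253., 263.])), ('violet', array([301.8, 259. ])), ('violet', array([303. , 265.8])), ('red', array([309.3, 302.7]))]
side [('yellow', array([296.7, 188.4])), ('yellow', array([298. , 210.2])), ('green', array([258.3, 201.8])), ('green', array([261.9, 232. ])), ('violet', array([286.2, 227.9])), ('violet', array([288.6, 259. ])), ('red', array([252. , 258.9]))]
violet placed [182.7 168.1] [138.6 286. ]
```

The fingertips appear about 15 px (roughly 40 mm) higher in the image than their reported z, with columns agreeing. So the fingers really end above the lid, and the violet glass was gripped only at its top. I'll confirm with a guarded descent.

```bash
python3 - <<'E'
from h import *
p=D['yellow'];arm.grip(.08)
f0=arm.current_force()[2]
arm.move_l([*p,.004],feed=.04)
print('fz',arm.current_force()[2]-f0);z=.004
while z>-.016:
    z-=.002;arm.move_l([*p,z],feed=.02);df=arm.current_force()[2]-f0
    if abs(df)>4: print('contact',z,df);break
I=[arm.snapshot("side")[110:260,230:380]]
arm.grip(.03);print(z,arm.current_width(),arm.current_grasp_force(),arm.current_ee_pos())
I.append(arm.snapshot("side")[110:260,230:380])
cv2.imwrite('pics/y4.png',cv2.resize(np.hstack(I),(800,400),interpolation=cv2.INTER_CUBIC)[:,:,::-1])
E
```

```text
fz -0.2052912094178542
-0.016 0.04362200025038109 30.000067949295044 [ 0.66010076  0.07593437 -0.01599277]
```

View pics/y4.png

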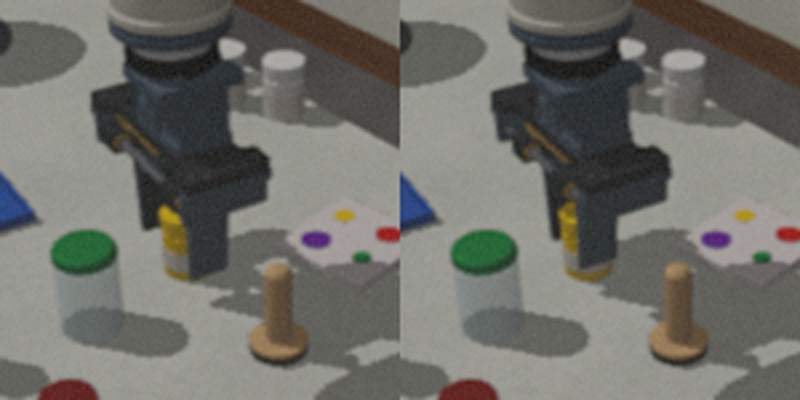

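Confirmed: the fingertips really sit about 37 mm above the reported z, and at nominal −0.016 the yellow pot is now properly gripped (43.6 mm, 30 N). I'll include this offset, check where violet actually landed using the saved top picture, and go on.

```bash
python3 - <<'E'
s=open('h.py').read()
s=s.replace("ZT=.17","ZT=.135; B=.037").replace("def pickplace(name,zg,dia,tray,x):\n","def pickplace(name,zg,dia,tray,x,held=None):\n  # B: true fingertip height minus reported z, seen in the side camera\n").replace("zg-G","zg-G-B")
a,b=s.split("  # B:");h,b=b.split("\n",1)
b=b.replace("arm.grip(min(dia+.026,.09))\n    arm.move_l([*p,ZT],o,feed=.25)\n    arm.move_l([*p,zg-G-B],feed=.1);arm.grip(0)","z0=zg-G-B\n    if held is None:\n        arm.grip(min(dia+.026,.09));arm.move_l([*p,ZT],o,feed=.25)\n        arm.move_l([*p,z0],feed=.1);arm.grip(0)\n    else: z0=held").replace("z=zg-G-B+.004","z=z0+.004")
open('h.py','w').write(a+"  # B:"+h+"\n"+b)
E
python3 - <<'E'
from h import *
t=cv2.imread('pics/topy.png')[:,:,::-1]
v=cyl(blob(t,(140,286),(125,120,40),(150,255,255),25),.084,.027);print('violet at',v,'aimed',comp('blue',0))
pickplace('yellow',.042,.044,'blue',.078,held=-.016)
E
```

```text
violet at (array([0.48887802, 0.28507115]), np.float64(0.052976918795833494), np.float64(0.05098943698914182)) aimed [0.48746521 0.28759277]
yellow width 0.04368267317677541 F 30.000008940696716
set at -0.0001 df 2.97 width 0.043201049258531105
t 38.9083
```

```bash
python3 - <<'E'
from h import *
pickplace('stamp',.055,.022,'blue',-.078)
pickplace('green',.045,.054,'wood',.039)
pickplace('red',.042,.044,'wood',-.039)
arm.move_l([.42,-.1,.3],feed=.25);arm.sleep(.2)
for n in("top","side"): cv2.imwrite(f"pics/{n}2.png",arm.snapshot(n)[:,:,::-1])
E
```

```text
stamp width 0.021064199231035478 F 29.984415845246986
set at -0.0001 df 3.41 width 0.02106250913272993
t 50.7667
green width 0.05383170450894046 F 30.00048816204071
set at -0.0001 df 5.27 width 0.053816892740084624
t 62.4583
red width 0.0434668851511758 F 30.000708997249603
set at -0.0001 df 5.55 width 0.04391245307919499
t 73.0
```

View pics/top2.png

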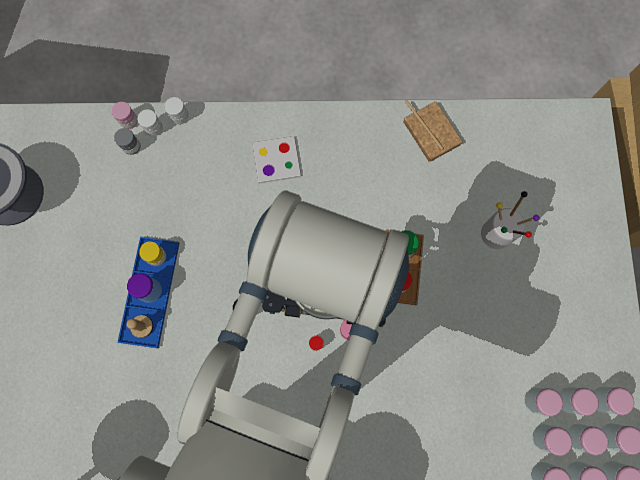

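View pics/side2.png

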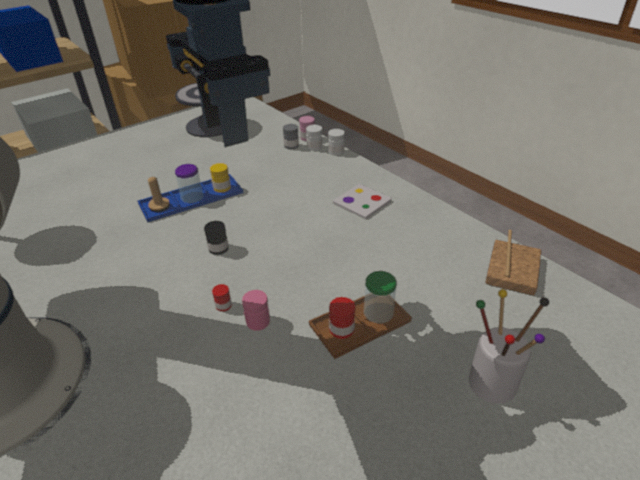

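Both views show every item upright in its compartment: the stamp (158,200), violet (188,180) and yellow (220,178) in the blue tray, and red (342,315) and green (380,297) in the wooden tray. The black pot, jar and tile are where they were. Handing in.

```bash
python3 -c "
from rig import arm
print(arm.sign_off(),arm.current_t())"
```

```text
the job is handed in; nothing more can be done
the job is handed in; nothing more can be done
```

Both kits are made up and the job is handed in, at about 75 s of the 128 s allowed; everything stands upright in its compartment, and the first try at the yellow pot missed because the fingertips sat about 37 mm higher than reported, which I then corrected for.

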